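# Overhang a brass blank on the sawing ledge

## Task

With the fingertips, push the brass blank square against the steel fence of the wooden ledge, and along the fence until its blue end overhangs the free end of the ledge: the whole blue band and a little bare brass, less than a finger's width, must stick out over the drop. Only push it: the blank stays flat on the ledge, never picked up or tipped. Leave everything else on the bench where it is.

Things in the scene. Friction and masses are not known exactly. Their poses are not given: they have to be found in the camera images.
- ledge: Fixed wooden sawing ledge: a flat board 380 mm long (along its y, -230 to +150 mm), 160 mm wide (x from -85 to +75 mm), top face 50 mm above the work surface. Origin at the height of the work surface. Its free end, which the blank must overhang, is at +y, to the robot's left, turned by up to 0.3 rad. A steel fence runs along its far (+x) side. The near side is clear of things.
- ledge_end (a point): point on the upper edge of the ledge's free end, at x = 0, y = 150 mm, z = 50 mm of the ledge's frame; axes as the ledge: y points outward over the drop
- fence_face (a point): point on the inner face of the steel fence where it meets the board, at x = 63 mm, y = 0, z = 50 mm of the ledge's frame; the fence is 12 mm wide, stands 10 mm above the board and runs its whole length; axes as the ledge (y along the fence)
- blank: loose flat brass plate 120 mm long (y), 90 mm wide (x), 6 mm thick, 0.4 to 0.75 kg, sliding with dry friction. Origin at the centre of its underside; +y points to its blue-dyed end (a 30 mm band across it, the rest bare brass). Starts flat on the board, blue end toward the free end and well short of it, up to 3 cm clear of the fence and turned up to 0.15 rad from it
- blank_front (a point): middle of the blank's blue end edge (the +y end face), 60 mm from the blank's centre, half way up its thickness; axes as the blank
- wax_tin: loose small aluminium tin, 42 mm across, 30 mm high, standing on the board near its closed (-y) end, behind the blank; origin under its centre; leave it alone
- pipe_red: loose dark red-brown tobacco pipe with a flat-bottomed bowl (42 mm across, 42 mm high) and a stem reaching 135 mm along its x; origin under the bowl; on the work surface past the free end of the ledge; leave it alone
- pipe_tan: loose light brown tobacco pipe of the same shape and size, on the work surface behind the fence; origin under the bowl; leave it alone
- driver: loose screwdriver lying on the work surface behind the fence, about 200 mm long; leave it alone
- oil: loose amber oil bottle, 44 mm across, 85 mm high, on the work surface beyond the free end; origin under its centre; leave it alone
- tamper: loose brass pipe tamper, 26 mm across, 66 mm high, standing on the work surface to the left of the ledge's free end; origin under its centre; leave it alone
Things that resemble listed ones, but are neither listed nor needed, are in the scene too. Of the things like the blank, leave any that is green or turquoise; of the rest the smaller one is meant.

How it is judged:
By the outcome, as a careful person would: the job done as asked, in the order asked, and still so for the second after the job is handed in, with the robot touching nothing.
It also fails if it takes over 48 s, if anything falls off the work surface, if the arm or the gripper's body presses on something with over 40 N, if the wrist force passes 120 N, or if a joint passes its speed limit or range.

## Robot

A 7-joint arm with a two-finger parallel gripper is mounted at the origin on the work surface. World frame = base frame: x ahead of the robot, y to its left, z up, the work surface at z = 0. Lengths are in m, angles in rad, forces in N, time in s.
With the tool pointing down it reaches from about 0.35 to 0.9 m from the base axis. Payload 8.1 kg.
Tool frame: the origin (TCP) lies at the centre of the arm's flange, where the gripper is bolted on; the fingertips stand 178 mm ahead of it and the grasp point (between the pads) lies 159 mm ahead of it; z points along the fingers, y is the line along which they close (so a half turn about z gives the same grasp; the last joint's range is limited). The gripper opens to 92 mm and grips with 3 to 60 N. Pads are 19 mm wide; open, the fingers measure 130 mm over their backs; the gripper's body (75 mm by 190 mm) begins 47 mm behind the grasp point.
Start: joints at [1.017, 0.434, 0.025, 1.573, -0.012, 1.134, -0.075], TCP at [0.272, -0.563, 0.405] pointing down, gripper open.
Joint ranges: [-2.62, 2.62], [-0.44, 2.09], [-1.27, 1.32], [0.08, 2.57], [-1.32, 4.46], [0.12, 2], [-2.74, 2.74]. Speed limits (rad/s): [2.22, 2.22, 3.01, 3.01, 3.14, 3.14, 3.14].

## Interface

Orientations are given as a rotation vector (axis times angle).
In Python, from cell import arm gives the robot as it stands. The module is installed in compiled form; this text tells all that it offers.
- The arm moves only by the shell command python3 -m inch 'ROWS' [FORCE]. ROWS is text: rows parted by semicolons, each of 5 numbers parted by spaces: the shift along the tool's x, y, z in m, then the turn about the tool's z in rad, then the finger opening in m, from 0 to 0.0918. In form: x y z roll fingers; .... A call has 1 to 5 rows; each row is the pose to reach, as a shift and turn from the pose commanded when the call began, along the tool's axes at that moment; what a row does not reach only later rows make up. A row lasts 1/10 s, in which the tool goes at most 50 mm and 8.59 degrees, less where a joint would pass 70% of its speed; a pose out of reach is approached as far as the arm can. A call with a gripper value outside its range is refused whole. The fingers move at their own pace and stop on an object; FORCE is the grip in N (left out, the last holds). Time passes only in rows, so rows that repeat a pose let the fingers close. It gives the time, the measured TCP pose, the force, the opening and the grip force at its end, in the units of the state.
- arm.observe(): the state, without advancing time (a new reading comes with each control period).
- arm.get_image(name): name is "side" or "top"; returns the picture (420x560x3 uint8, red, green, blue); there is no depth.
- arm.get_calibration(name): a dict with "intrinsics" (3x3 intrinsics, pixels), "distortion" ([k1, k2, p1, p2, k3] as OpenCV has them; the pictures are not rectified), "pose" (4x4, takes a point from camera to world coordinates). Camera axes: x right, y up, looking along -z (the intrinsics and any distortion apply to the point x, -y, -z); pixel columns grow to the right and rows downward; lengths in m; the calibration is good to about 2 mm. A picture is of the moment at which its call begins. get_calibration takes no time and is no camera call.
- arm.sign_off(): hands the job in; it is judged then, once.
Trained networks look in the newest picture that a camera, given by its name, has taken for a name from the list of things; names that differ only in an ending like _2 or _b are one class to them, and where a whole thing is asked for, a point or a joint stands for the part that bears it (a point fixed in the world has none). Each returns a list of dicts, best first, with "conf" (0 to 1); they miss things now and then, are a little off and sometimes report something else, mostly with a low value. They report only what shows in the picture. A call takes as long as a camera call. They do not tell look-alikes from the thing itself.
- arm.look_for(camera, query): "point" ([row, column] in pixels, amid what is visible of it).
- arm.silhouettes(camera, query): "region" (420x560 bool, what is visible of it) and "point" ([row, column] in pixels, amid what is visible of it).
- arm.place_of(camera, query): "point" ([row, column] in pixels: a listed point, or the origin of a listed thing).
The state is a dict: "clock": time; "joints": joint angles; "dq": joint speeds; "joint_efforts": joint torques, N m; "position": TCP position; "ee_rot": TCP orientation; "force": force on the tool from outside, world axes, zero at the start; "ft_torque": the same for the moment, N m; "width": opening from 0.0 (shut) to 1.0 (fully open); "gripper_force": force on a finger pad.
Only numpy, scipy, OpenCV 4.12 (cv2) and the standard library are available. Lean on these libraries where they do the work, as an engineer would, in place of code of your own. Each camera call takes 0.05 s, during which the arm holds its last target. There are 200 camera calls.

## Working session

There is one attempt and no reset: what is moved stays moved. The work goes in short steps, Python scripts to look and compute and a shell command to move; the robot and the scene stay as the last step left them, time stands still between calls to the robot, and variables do not carry over. Pictures are saved under pics/ and viewed, at most 10 in all, crops included, and the job is handed in when it is done.

```bash
mkdir -p pics; cat > h.py <<'E'
import numpy as np, cv2
from cell import arm
def ray(cam,rc):
    c=arm.get_calibration(cam); K=np.array(c["intrinsics"],float); d=np.array(c["distortion"],float); T=np.array(c["pose"])
    u=cv2.undistortPoints(np.array([[[rc[1],rc[0]]]],float),K,d)[0,0]
    v=T[:3,:3]@np.array([u[0],-u[1],-1.]); return T[:3,3],v
def px2w(cam,rc,z):
    o,v=ray(cam,rc); return o+v*(z-o[2])/v[2]
def w2px(cam,p):
    c=arm.get_calibration(cam); K=np.array(c["intrinsics"],float); d=np.array(c["distortion"],float); T=np.array(c["pose"])
    q=T[:3,:3].T@(np.array(p)-T[:3,3]); q=q*[1,-1,-1]
    r=cv2.projectPoints(q.reshape(1,1,3),np.zeros(3),np.zeros(3),K,d)[0][0,0]; return r[::-1]
def save(cam,name):
    im=arm.get_image(cam); cv2.imwrite(f"pics/{name}.png",im[:,:,::-1]); return im
E
python3 - <<'E'
from h import *
for c in("top","side"):
    save(c,c+"0")
    print(c,arm.get_calibration(c)["pose"].round(3).tolist())
    for q,z in(("ledge_end",.05),("fence_face",.05),("blank",.05),("blank_front",.053),("wax_tin",.05),("tamper",0)):
        for r in arm.place_of(c,q)[:3]: print(q,round(r["conf"],2),np.round(r["point"],1),px2w(c,r["point"],z).round(4))
s=arm.observe(); print(s["clock"],s["position"],s["ee_rot"])
E
```

```text
top [[-0.019, 0.992, -0.124, 0.463], [-1.0, -0.018, 0.008, 0.063], [0.005, 0.124, 0.992, 0.895], [0.0, 0.0, 0.0, 1.0]]
ledge_end 0.81 [212.2 197.3] [0.5599 0.2217 0.05  ]
fence_face 0.61 [181.  267.4] [0.6204 0.0815 0.05  ]
blank 0.96 [208.3 285. ] [0.5645 0.0473 0.05  ]
blank 0.83 [321.3 352.8] [ 0.3423 -0.0792  0.05  ]
blank 0.76 [200.3 445.4] [ 0.5748 -0.2744  0.05  ]
blank_front 0.97 [216.  254.1] [0.5499 0.1088 0.053 ]
blank_front 0.85 [329.4 213.8] [0.3329 0.1886 0.053 ]
blank_front 0.7 [230.6 463.5] [ 0.5132 -0.3052  0.053 ]
wax_tin 0.89 [198.4 367.7] [ 0.5814 -0.1186  0.05  ]
tamper 0.57 [280.2 126. ] [0.427  0.3777 0.    ]
side [[-0.882, 0.355, -0.309, 0.264], [-0.471, -0.653, 0.593, 0.609], [0.009, 0.669, 0.743, 0.773], [0.0, 0.0, 0.0, 1.0]]
ledge_end 0.85 [266.1 241.1] [0.5613 0.2257 0.05  ]
blank 0.82 [288.8 336.2] [0.3591 0.1795 0.05  ]
blank 0.81 [220.1 381.4] [ 0.3368 -0.0436  0.05  ]
blank 0.75 [213.5 281.7] [0.5553 0.0515 0.05  ]
blank_front 0.9 [228.2 269.8] [0.557  0.1069 0.053 ]
blank_front 0.79 [145.7 349.6] [ 0.5051 -0.2624  0.053 ]
blank_front 0.69 [234.3 366.5] [0.3529 0.0166 0.053 ]
wax_tin 0.82 [169.5 301.7] [ 0.5818 -0.1113  0.05  ]
wax_tin 0.26 [234.6 273.5] [0.5415 0.1172 0.05  ]
tamper 0.61 [226.8 197.2] [0.7399 0.1526 0.    ]
0.7 [ 0.27228651 -0.56258291  0.40475423] [ 3.06206500e+00  7.02032253e-01 -1.97511112e-05]
```

View pics/top0.png

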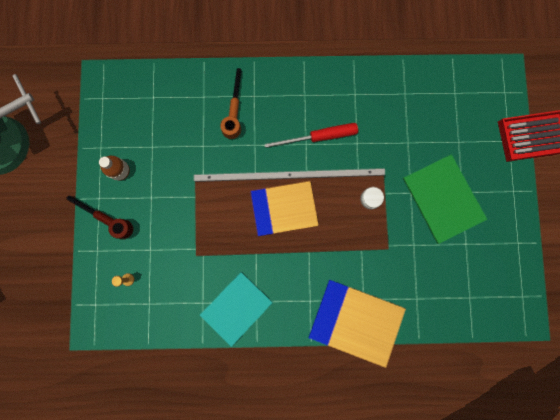

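View pics/side0.png

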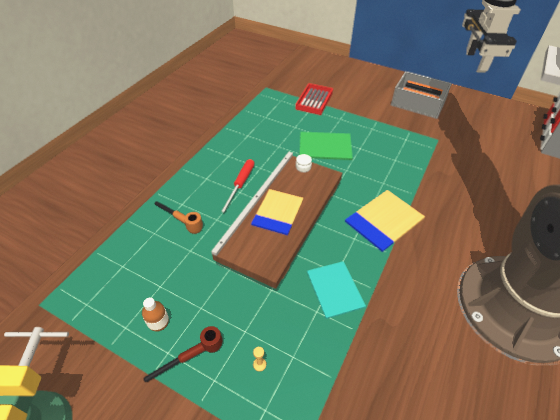

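The scene is clear in both views. The target blank is on the ledge at top-view (row 208, col 285), the fence runs along row ~177, the tin is at (198, 372), and the large blue/brass plate at (322, 355) is a decoy. Next I'll measure the edges precisely.

```bash
cat >> h.py <<'E'
def fit(mask,z,cam="top"):
    m=cv2.morphologyEx(mask.astype(np.uint8),cv2.MORPH_OPEN,np.ones((3,3)))
    cs=cv2.findContours(m,cv2.RETR_EXTERNAL,cv2.CHAIN_APPROX_NONE)[0]
    c=max(cs,key=cv2.contourArea)[:,0]
    P=np.array([px2w(cam,(p[1],p[0]),z)[:2] for p in c])
    (cx,cy),(w,h),a=cv2.minAreaRect((P*1e3).astype(np.float32))
    return P,cx,cy,w,h,a
def blankmask(im):
    hsv=cv2.cvtColor(im,cv2.COLOR_RGB2HSV); H,S,V=cv2.split(hsv)
    b=(H>110)&(H<130)&(S>150); y=(H>14)&(H<30)&(S>100)&(V>140)
    roi=np.zeros(H.shape,bool); roi[178:262,130:390]=1
    return (b&roi),(y&roi)
def measure():
    im=arm.get_image("top"); b,y=blankmask(im)
    for n,m in(("blank",b|y),("blue",b),("brass",y)):
        P,*r=fit(m,.056); print(n,np.round(r,2))
    return im
E
python3 - <<'E'
from h import *
im=measure(); cv2.imwrite("pics/z0.png",cv2.resize(im[160:265,180:400,::-1],None,fx=3.6,fy=3.6,interpolation=cv2.INTER_CUBIC))
# fence: grey bright
hsv=cv2.cvtColor(im,cv2.COLOR_RGB2HSV); H,S,V=cv2.split(hsv)
f=(S<60)&(V>90); roi=np.zeros(H.shape,bool); roi[160:190,188:392]=1
P,*r=fit(f&roi,.06); print("fence",np.round(r,2))
ms=arm.silhouettes("top","ledge"); 
P,*r=fit(ms[0]["region"],.05); print("ledge",ms[0]["conf"],np.round(r,2))
for c in((177,194),(255,196),(249,388),(171,385)): print(c,px2w("top",c,.05).round(4))
print([ (q["conf"],px2w("top",q["point"],.06).round(3)) for q in arm.look_for("top","wax_tin")[:1]])
E
```

```text
blank [567.15  33.88  91.61  89.91   8.66]
blue [557.63  94.82  90.31  28.56   9.06]
brass [567.15  33.88  91.61  89.91   8.66]
fence [630.9   37.55  13.42 378.59   0.87]
ledge 0.95 [557.89  35.39 162.48 381.5    0.89]
(177, 194) [0.6312 0.2287 0.05  ]
(255, 196) [0.4754 0.2239 0.05  ]
(249, 388) [ 0.48   -0.1543  0.05  ]
(171, 385) [ 0.6366 -0.156   0.05  ]
[(0.58, array([ 0.586, -0.124,  0.06 ]))]
```

View pics/z0.png

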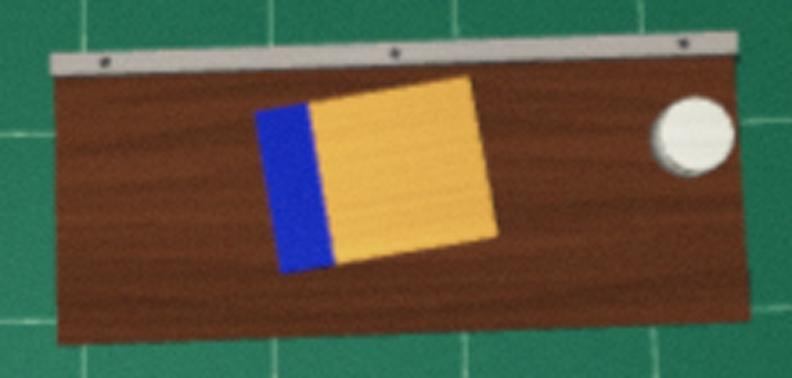

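```bash
python3 -m inch '0.03 -0.03 0 0 0.06; 0.06 -0.061 0 0 0.06; 0.09 -0.091 0 0 0.06; 0.12 -0.122 0 0 0.06; 0.15 -0.152 0 0 0.06'; python3 -m inch '0.03 -0.03 0 0 0.06; 0.06 -0.061 0 0 0.06; 0.09 -0.091 0 0 0.06; 0.12 -0.122 0 0 0.06; 0.15 -0.152 0 0 0.06'
```

```text
clock: 1.35
position: [0.3414, -0.3587, 0.4049]
ee_rot: [3.062, 0.702, 0.0]
force: [0.9, 0.7, 0.7]
width: 0.663
gripper_force: 0.0
clock: 1.85
position: [0.4101, -0.1565, 0.4051]
ee_rot: [3.062, 0.702, 0.001]
force: [0.6, -0.7, 0.4]
width: 0.654
gripper_force: 0.0
```

```bash
python3 -m inch '0.03 -0.03 0.01 0 0.06; 0.06 -0.06 0.03 0 0.06; 0.09 -0.09 0.05 0 0.06; 0.12 -0.12 0.07 0 0.06; 0.15 -0.15 0.09 0 0.06'; python3 -m inch '0 0 0 0.145 0.06; 0 0 0 0.29 0.06; 0 0 0 0.436 0.06; 0 0 0 0.436 0.06; 0 0 0 0.436 0.06'
```

```text
clock: 2.35
position: [0.48, 0.0436, 0.3143]
ee_rot: [3.062, 0.701, 0.002]
force: [0.8, -0.9, -0.7]
width: 0.654
gripper_force: 0.0
clock: 2.85
position: [0.4796, 0.0422, 0.3148]
ee_rot: [3.141, 0.03, 0.0]
force: [0.2, -0.6, 0.0]
width: 0.658
gripper_force: 0.0
```

```bash
python3 -m inch '0 -0.003 0.03 0.004 0.06; 0 -0.005 0.055 0.004 0.06; 0 -0.005 0.073 0.004 0.06; 0 -0.005 0.083 0.004 0.06; 0 -0.005 0.0845 0.004 0.06'; python3 -m inch '0.006 0 0 0 0.06; 0.012 0 0 0 0.06; 0.018 0 0 0 0.06; 0.022 0 0 0 0.06; 0.026 0 0 0 0.06'
```

```text
clock: 3.35
position: [0.4792, 0.0469, 0.2294]
ee_rot: [3.141, 0.02, -0.003]
force: [1.1, -0.4, -0.3]
width: 0.654
gripper_force: 0.0
clock: 3.85
position: [0.5059, 0.0474, 0.2305]
ee_rot: [3.142, 0.017, 0.0]
force: [-3.2, 0.3, 2.3]
width: 0.658
gripper_force: 1.7
```

```bash
python3 - <<'E'
from h import *
measure(); save("side","s1")
E
```

```text
Traceback (most recent call last):
  File "h.py", line 30, in measure
    P,*r=fit(m,.056); print(n,np.round(r,2))
         ~~~^^^^^^^^
  File "h.py", line 18, in fit
    c=max(cs,key=cv2.contourArea)[:,0]
      ~~~^^^^^^^^^^^^^^^^^^^^^^^^
ValueError: max() iterable argument is empty
```

```bash
python3 -m inch '0.003 0 0 -0.004 0.06; 0.006 0 0 -0.004 0.06; 0.009 0 0 -0.004 0.06; 0.011 0 0 -0.004 0.06; 0.013 0 0 -0.004 0.06'; python3 - <<'E'
from h import *
save("side","s1")
E
```

```text
clock: 4.4
position: [0.5181, 0.0478, 0.2301]
ee_rot: [-3.141, -0.024, 0.002]
force: [-4.4, 2.2, 4.2]
width: 0.651
gripper_force: 2.1
```

View pics/s1.png

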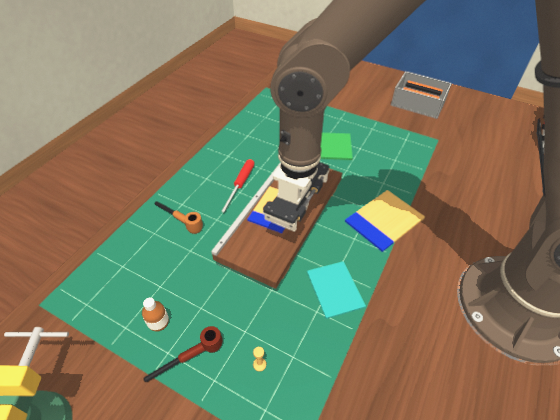

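The gripper is pushing the blank (blue end at ~(268, 218)), which is now close to the fence. I'll continue in small steps until the force rises.

```bash
python3 -m inch '0.001 0 0 0 0.06; 0.002 0 0 0 0.06; 0.003 0 0 0 0.06; 0.004 0 0 0 0.06; 0.005 0 0 0 0.06'; python3 -m inch '0.001 0 0 0 0.06; 0.002 0 0 0 0.06; 0.003 0 0 0 0.06'
```

```text
clock: 4.95
position: [0.5236, 0.0475, 0.2302]
ee_rot: [3.141, 0.023, 0.0]
force: [-3.3, 1.2, 1.8]
width: 0.652
gripper_force: 1.6
clock: 5.25
position: [0.526, 0.0475, 0.23]
ee_rot: [3.141, 0.023, -0.003]
force: [-8.4, 1.0, 5.3]
width: 0.653
gripper_force: 3.9
```

```bash
python3 -m inch '0.001 0 0 0 0.06; 0.001 0 0 0 0.06; 0.002 0 0 0 0.06; 0.002 0 0 0 0.06'
```

```text
clock: 5.65
position: [0.5267, 0.0475, 0.2298]
ee_rot: [3.14, 0.023, -0.008]
force: [-12.7, 0.3, 8.2]
width: 0.652
gripper_force: 5.9
```

```bash
python3 -m inch '0.001 0 0 0 0.06; 0.001 0 0 0 0.06; -0.012 0 0 0 0.06; -0.02 0 -0.04 0 0.05; -0.02 0 -0.08 0 0.04'; python3 -m inch '0 0.015 0 -0.145 0.04; 0 0.03 0 -0.29 0.04; 0 0.05 0 -0.435 0.04; 0 0.065 0 -0.58 0.04; 0 0.08 0 -0.725 0.04'; python3 -m inch '0 0 0 -0.145 0.04; 0 0 0 -0.29 0.04; 0 0 0 -0.435 0.04; 0 0 0 -0.58 0.04; 0 0 0 -0.725 0.04';python3 -m inch '0 0 0 -0.12 0.04; 0 0 0 -0.12 0.04; 0 0 0 -0.12 0.04'
python3 - <<'E'
from h import *
s=arm.observe(); print(np.round(s["joints"],2))
cv2.imwrite("pics/t2.png",arm.get_image("top")[:,:,::-1])
E
```

```text
clock: 6.15
position: [0.5078, 0.0469, 0.3104]
ee_rot: [3.141, 0.023, -0.003]
force: [1.5, 0.1, -0.1]
width: 0.528
gripper_force: 0.0
clock: 6.65
position: [0.5104, -0.0339, 0.3106]
ee_rot: [2.925, 1.142, 0.003]
force: [0.4, -0.7, -0.3]
width: 0.438
gripper_force: 0.0
clock: 7.15
position: [0.5104, -0.0332, 0.3105]
ee_rot: [2.33, 2.105, 0.002]
force: [-0.3, 0.0, 0.2]
width: 0.432
gripper_force: 0.0
clock: 7.45
position: [0.5101, -0.0331, 0.3103]
ee_rot: [2.211, 2.231, 0.001]
force: [0.1, -0.5, -0.6]
width: 0.44
gripper_force: 0.0
[ 0.41  0.43 -0.59  1.93  0.3   0.88 -0.33]
```

View pics/t2.png

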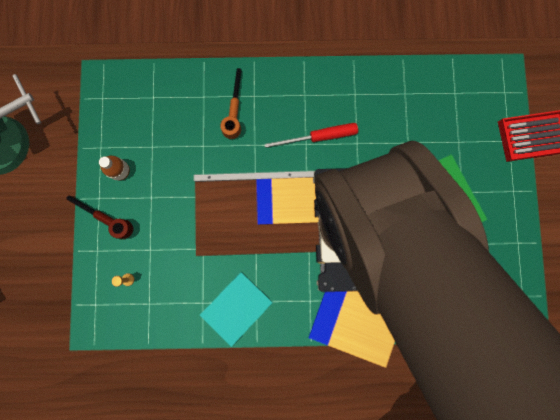

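The blank now lies flush along the fence, with its blue edge at col ~257. Next I'll measure the front.

```bash
python3 -m inch '0 0.03 0 -0.006 0.04; 0 0.06 0 -0.006 0.04; 0 0.068 0.03 -0.006 0.04; 0 0.068 0.06 -0.006 0.04; 0 0.068 0.08 -0.006 0.04'
cat >>h.py <<'E'
def front():
    im=arm.get_image("top"); b,_=blankmask(im); P,*r=fit(b,.056); print("blue",np.round(r,2))
    # exact front line by edge profile: blue centroid row
E
python3 -c "
from h import *
front()"
```

```text
clock: 8.0
position: [0.5776, -0.0318, 0.2283]
ee_rot: [-2.202, -2.24, 0.002]
force: [-1.0, 1.2, 5.2]
width: 0.434
gripper_force: 4.4
blue [579.42  88.68  27.72  88.17  89.3 ]
```

```bash
python3 -m inch '0 0 -0.002 0 0.04; 0.004 0 -0.002 0 0.04; 0.01 0 -0.002 0 0.04; 0.018 0 -0.002 0 0.04; 0.026 0 -0.002 0 0.04';python3 -m inch '0.008 0 0 0 0.04; 0.016 0 0 0 0.04; 0.024 0 0 0 0.04; 0.032 0 0 0 0.04; 0.04 0 0 0 0.04'; python3 -c "
from h import *
front()"
```

```text
clock: 8.55
position: [0.5771, -0.0052, 0.2323]
ee_rot: [2.2, 2.242, -0.0]
force: [-0.6, -2.0, 0.1]
width: 0.439
gripper_force: 1.4
clock: 9.05
position: [0.5763, 0.035, 0.2322]
ee_rot: [2.199, 2.243, -0.0]
force: [1.3, -3.5, 1.6]
width: 0.439
gripper_force: 1.7
blue [577.57 150.11  27.63  90.05  89.81]
```

```bash
python3 -m inch '0.008 0 0.0015 0 0.04; 0.016 0 0.0015 0 0.04; 0.024 0 0.0015 0 0.04; 0.032 0 0.0015 0 0.04; 0.04 0 0.0015 0 0.04';python3 -m inch '0.008 0 0 0 0.04; 0.016 0 0 0 0.04; 0.024 0 0 0 0.04; 0.032 0 0 0 0.04; 0.038 0 0 0 0.04'; python3 - <<'E'
from h import *
front()
im=arm.get_image("top"); cv2.imwrite("pics/z3.png",cv2.resize(im[150:270,150:350,::-1],None,fx=4,fy=4,interpolation=cv2.INTER_CUBIC))
E
```

```text
clock: 9.6
position: [0.5755, 0.0748, 0.2307]
ee_rot: [2.199, 2.243, -0.0]
force: [0.0, -4.4, 1.9]
width: 0.435
gripper_force: 2.0
clock: 10.1
position: [0.5747, 0.1133, 0.2307]
ee_rot: [-2.198, -2.244, -0.0]
force: [-0.0, -3.7, 2.1]
width: 0.439
gripper_force: 2.0
blue [5.7398e+02 2.2917e+02 8.4530e+01 2.7730e+01 4.8000e-01]
```

View pics/z3.png

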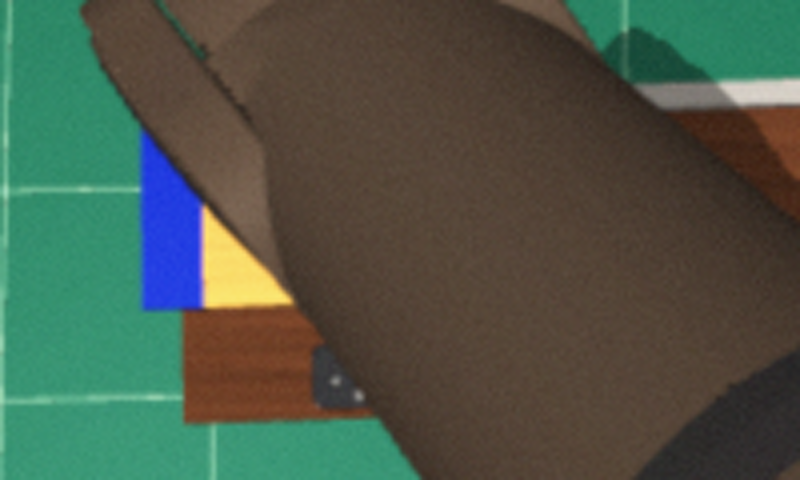

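```bash
python3 -m inch '0.004 0 0 0 0.04; 0.008 0 0 0 0.04; 0.012 0 0 0 0.04; 0.015 0 0 0 0.04; 0.017 0 0 0 0.04'; python3 -m inch '-0.01 0 0 0 0.04; -0.02 0 -0.02 0 0.04; -0.02 -0.04 -0.06 0 0.04; -0.02 -0.08 -0.08 0 0.04; -0.02 -0.12 -0.08 0 0.04';  python3 -m inch '-0.045 0 0 0 0.04; -0.09 0 0 0 0.04; -0.135 0 0 0 0.04; -0.18 0 0 0 0.04; -0.2 0 0 0 0.06'; python3 - <<'E'
from h import *
front()
im=arm.get_image("top"); cv2.imwrite("pics/z4.png",cv2.resize(im[150:270,150:350,::-1],None,fx=4,fy=4,interpolation=cv2.INTER_CUBIC))
E
```

```text
clock: 10.7
position: [0.5744, 0.1297, 0.2306]
ee_rot: [-2.199, -2.244, -0.0]
force: [0.3, -2.3, 0.3]
width: 0.433
gripper_force: 1.4
clock: 11.2
position: [0.4543, 0.1074, 0.3133]
ee_rot: [2.198, 2.242, 0.007]
force: [-0.5, 1.0, 0.3]
width: 0.434
gripper_force: 0.0
clock: 11.7
position: [0.4583, -0.0976, 0.3107]
ee_rot: [2.204, 2.237, -0.001]
force: [0.6, 0.9, 0.3]
width: 0.482
gripper_force: 0.0
blue [575.4  245.94  89.46  25.87   0.61]
```

View pics/z4.png

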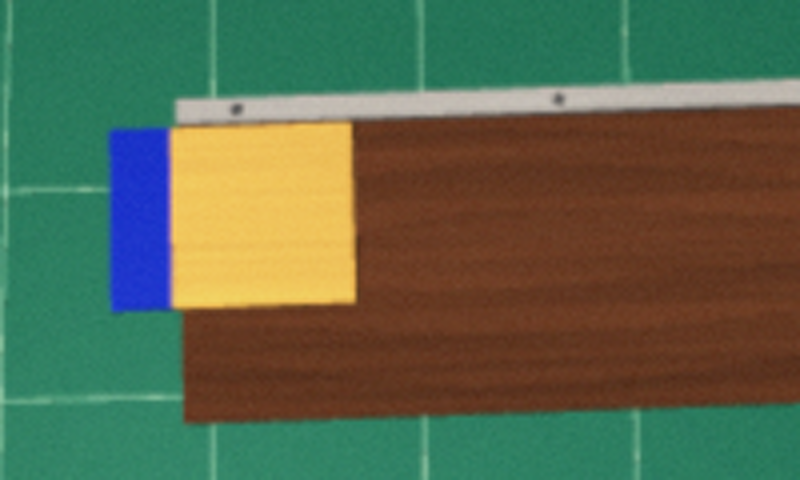

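The blue band is fully out, with about 5 mm of brass past the end (boundary col ~172 against ledge end 183, zoomed). I'll check numerically whether the blank is flush with the fence.

```bash
python3 - <<'E'
from h import *
ims=np.mean([arm.get_image("top").astype(float) for _ in range(5)],0)
def edge(cols,ch,r0,r1,z,sgn):
    out=[]
    for c in cols:
        g=np.clip(sgn*np.diff(ims[r0:r1,c,ch]),0,None); k=g.argmax(); s=slice(max(k-1,0),k+2)
        r=(np.arange(len(g))[s]*g[s]).sum()/g[s].sum()+r0+.5
        out.append(px2w("top",(r,c),z)[:2]*1e3)
    out=np.array(out); p=np.polyfit(out[:,1]-201,out[:,0],1); print(p.round(4),out.std(0).round(1)); return p
cb=range(196,236)
print(ims[176:186,215].round().tolist())
edge(cb,2,174,188,.056,-1)    # fence->brass, blue channel drop (blank far edge ~)
edge(cb,0,220,232,.056,-1)    # brass->board near edge
edge(range(245,330),0,168,188,.06,-1) # fence inner top edge
edge(range(200,236),2,165,182,.06,1) # fence outer edge
edge(range(245,330),0,245,262,.05,-1)
m=ims.mean(2)
E
```

```text
[[193.0, 187.0, 179.0], [194.0, 188.0, 179.0], [193.0, 186.0, 178.0], [174.0, 167.0, 158.0], [138.0, 120.0, 99.0], [193.0, 147.0, 76.0], [235.0, 189.0, 87.0], [238.0, 194.0, 89.0], [239.0, 196.0, 91.0], [238.0, 194.0, 90.0]]
[-1.040000e-02  6.239083e+02] [ 1.4 23. ]
[-1.890000e-02  5.309546e+02] [ 0.5 22.7]
[-1.660000e-02  6.227006e+02] [ 0.8 48.8]
[-2.480000e-02  6.345147e+02] [ 1.5 20.6]
[-1.080000e-02  4.757518e+02] [ 1.7 48.3]
```

The gap is at most ~1.7 mm and the blank is parallel to the fence. One more gentle push against the fence will make sure.

```bash
python3 -m inch '0.045 0 0 0 0.04; 0.09 0 0 0 0.04; 0.135 0 0 0 0.04; 0.18 0 0 0 0.04; 0.22 0 0 0 0.04'; python3 -m inch '0.04 0 0 0.145 0.04; 0.073 0 0 0.29 0.04; 0.073 0 0 0.435 0.04; 0.073 0 0 0.58 0.04; 0.073 0 0 0.725 0.04'; python3 -m inch '0 0 0 0.145 0.04; 0 0 0 0.29 0.04; 0 0 0 0.435 0.04; 0 0 0 0.58 0.04; 0 0 0 0.725 0.04'; python3 -m inch '0 0 0 0.12 0.04; 0 0 0 0.12 0.04; 0 0 0 0.12 0.04'
```

```text
clock: 12.55
position: [0.4536, 0.1304, 0.311]
ee_rot: [-2.196, -2.247, -0.002]
force: [0.6, 0.3, -0.1]
width: 0.433
gripper_force: 0.0
clock: 13.05
position: [0.4522, 0.2016, 0.3107]
ee_rot: [-2.853, -1.314, 0.0]
force: [0.1, -0.2, -0.3]
width: 0.435
gripper_force: 0.0
clock: 13.55
position: [0.4523, 0.2012, 0.3108]
ee_rot: [-3.134, -0.216, 0.0]
force: [0.6, 0.3, -0.7]
width: 0.435
gripper_force: 0.0
clock: 13.85
position: [0.4525, 0.2008, 0.3108]
ee_rot: [-3.141, -0.041, -0.0]
force: [0.2, -0.3, 0.2]
width: 0.434
gripper_force: 0.0
```

```bash
python3 -m inch '0.03 0.006 0 0.01 0.04; 0.045 0.006 0.03 0.01 0.04; 0.045 0.006 0.06 0.01 0.04; 0.045 0.006 0.077 0.01 0.04; 0.045 0.006 0.0805 0.01 0.04'; python3 -m inch '0.006 0 0 0 0.04; 0.012 0 0 0 0.04; 0.018 0 0 0 0.04; 0.021 0 0 0 0.04; 0.022 0 0 0 0.04'; python3 -m inch '0.001 0 0 0 0.04; 0.002 0 0 0 0.04; 0.003 0 0 0 0.04'
```

```text
clock: 14.35
position: [0.4972, 0.1946, 0.2283]
ee_rot: [3.14, 0.022, -0.006]
force: [-7.5, -4.1, 15.2]
width: 0.437
gripper_force: 7.9
clock: 14.85
position: [0.5208, 0.1951, 0.2307]
ee_rot: [-3.141, -0.016, -0.002]
force: [0.9, -0.5, -0.1]
width: 0.435
gripper_force: 0.0
clock: 15.15
position: [0.5223, 0.1952, 0.2301]
ee_rot: [3.141, 0.018, -0.003]
force: [-6.4, 0.9, 4.3]
width: 0.435
gripper_force: 2.6
```

```bash
python3 -m inch '0.001 0 0 0 0.04; 0.0015 0 0 0 0.04; 0.002 0 0 0 0.04; 0.002 0 0 0 0.04'; python3 -m inch '0.001 0 0 0 0.04; 0.001 0 0 0 0.04; 0.001 0 0 0 0.04'
```

```text
clock: 15.55
position: [0.5238, 0.1953, 0.23]
ee_rot: [3.141, 0.018, -0.005]
force: [-9.0, 0.3, 5.2]
width: 0.436
gripper_force: 4.1
clock: 15.85
position: [0.5242, 0.1954, 0.2299]
ee_rot: [3.14, 0.019, -0.007]
force: [-11.3, 0.6, 7.0]
width: 0.43
gripper_force: 5.5
```

It's firmly seated, so I'll retreat and check.

```bash
python3 -m inch '-0.005 0 0 0 0.04; -0.02 0 0 0 0.04; -0.03 0 -0.03 0 0.04; -0.05 0 -0.07 0 0.04; -0.07 0.03 -0.1 0 0.04'; python3 -m inch '0 0.045 0 0 0.04; 0 0.09 0 0 0.04; 0 0.135 -0.02 0 0.04; 0 0.18 -0.04 0 0.04; 0 0.22 -0.04 0 0.04'; python3 - <<'E'
from h import *
front()
cv2.imwrite("pics/t5.png",arm.get_image("top")[:,:,::-1])
im=arm.get_image("side"); cv2.imwrite("pics/s5.png",cv2.resize(im[150:300,160:360,::-1],None,fx=4,fy=4,interpolation=cv2.INTER_CUBIC))
E
```

```text
clock: 16.35
position: [0.4564, 0.1675, 0.3323]
ee_rot: [-3.138, -0.024, -0.005]
force: [1.0, -0.5, 1.7]
width: 0.436
gripper_force: 0.0
clock: 16.85
position: [0.4596, -0.0582, 0.3729]
ee_rot: [3.141, 0.015, 0.01]
force: [0.8, 0.2, -0.1]
width: 0.435
gripper_force: 0.0
blue [5.7645e+02 2.4610e+02 8.8190e+01 2.5880e+01 4.1000e-01]
```

View pics/t5.png

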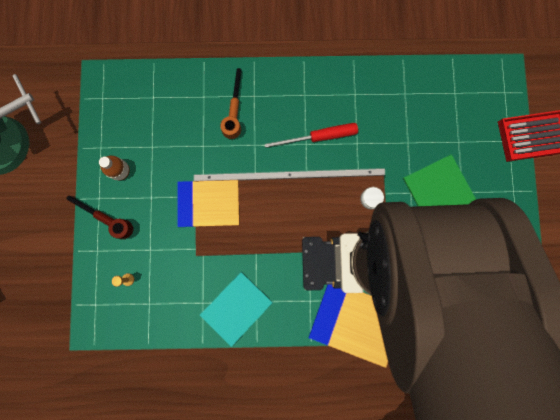

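View pics/s5.png

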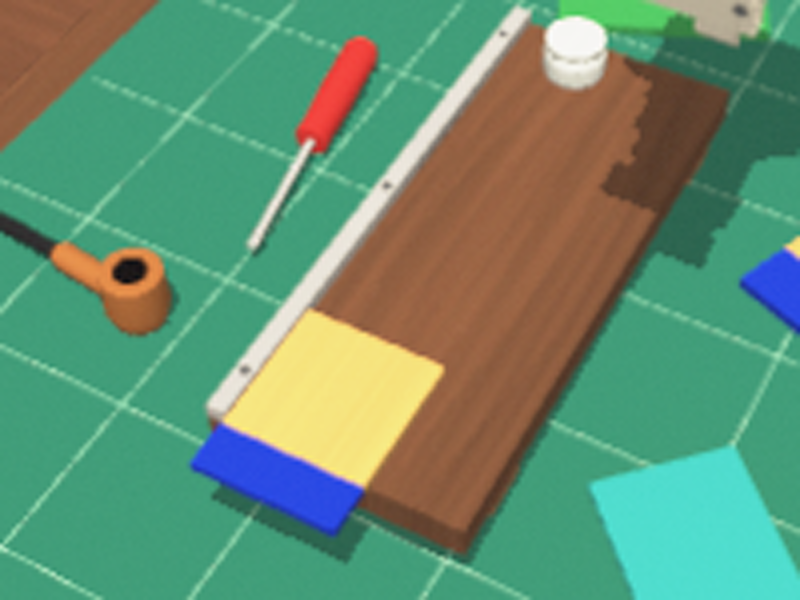

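The blank is flush with the fence (side view), its blue band is over the drop, and everything else is in place. One numeric check of the brass margin in both cameras before I hand in.

```bash
python3 - <<'E'
from h import *
u=np.array([-.016,1.])
for cam in("top","side"):
    im=arm.get_image(cam)
    # zoomed picks: side crop -> px = crop/4 + offset ; boundary on near edge and ledge-end corner on near side
    hsv=cv2.cvtColor(im,cv2.COLOR_RGB2HSV); H,S,V=cv2.split(hsv)
    b=((H>110)&(H<130)&(S>150)).astype(np.uint8)
    n,l,st,ce=cv2.connectedComponentsWithStats(b)
    t=w2px(cam,(.576,.246,.056)); k=min(range(1,n),key=lambda i:np.hypot(*(ce[i][::-1]-t)) if st[i][4]>100 else 1e9)
    P=np.array([px2w(cam,(r,c),.056)[:2] for r,c in zip(*np.where(l==k))]); s=P@u*1e3
    r=arm.silhouettes(cam,"ledge")[0]["region"]
    Q=np.array([px2w(cam,(a,c),.05)[:2] for a,c in zip(*np.where(r))]); q=Q[(Q[:,0]>.485)&(Q[:,0]<.52)]@u*1e3
    print(cam,"blue",np.percentile(s,[1,50,99]).round(1),"ledge end",np.percentile(q,[99,99.7,100]).round(1))
    for z in arm.place_of(cam,"ledge_end")[:1]: print(px2w(cam,z["point"],.05)[:2]@u*1e3)
    fs=[px2w(cam,z["point"],.053)[:2]@u*1e3 for z in arm.place_of(cam,"blank_front")]; print(np.round(fs,1))
E
```

```text
Traceback (most recent call last):
  File "h.py", line 8, in px2w
    o,v=ray(cam,rc); return o+v*(z-o[2])/v[2]
        ~~~^^^^^^^^
  File "h.py", line 4, in ray
    c=arm.get_calibration(cam); K=np.array(c["intrinsics"],float); d=np.array(c["distortion"],float); T=np.array(c["pose"])
ValueError: time passes only in moves, steps and waits
```

```bash
cat >> h.py <<'E'
from functools import lru_cache
_cal=lru_cache(None)(arm.get_calibration)
def pxs(cam,rc,z):
    c=_cal(cam); T=np.array(c["pose"]); rc=np.array(rc,float).reshape(-1,2)
    u=cv2.undistortPoints(rc[:,None,::-1].copy(),np.array(c["intrinsics"],float),np.array(c["distortion"],float))[:,0]
    v=np.c_[u[:,0],-u[:,1],-np.ones(len(u))]@T[:3,:3].T
    return (T[:3,3]+v*((z-T[2,3])/v[:,2])[:,None])[:,:2]
E
python3 - <<'E'
from h import *
u=np.array([-.016,1.])
for cam in("top","side"):
    im=arm.get_image(cam); hsv=cv2.cvtColor(im,cv2.COLOR_RGB2HSV); H,S,V=cv2.split(hsv)
    P=pxs(cam,np.argwhere((H>110)&(H<130)&(S>150)),.056); P=P[(abs(P[:,0]-.576)<.06)&(abs(P[:,1]-.246)<.04)]; s=P@u*1e3
    r=arm.silhouettes(cam,"ledge")[0]["region"]
    Q=pxs(cam,np.argwhere(r),.05); q=Q[(Q[:,0]>.485)&(Q[:,0]<.52)&(Q[:,1]>.15)]@u*1e3
    print(cam,"blue",np.percentile(s,[1,50,99]).round(1),"end",np.percentile(q,[97,99,100]).round(1))
    print([(round(z["conf"],2),(pxs(cam,z["point"],.05)[0]@u*1e3).round(1)) for z in arm.place_of(cam,"ledge_end")[:1]],
     [(pxs(cam,z["point"],.053)[0]@u*1e3).round(1) for z in arm.place_of(cam,"blank_front")])
E
```

```text
top blue [223.6 237.5 249.8] end [214.2 216.  216.2]
[] [np.float64(248.6), np.float64(185.3), np.float64(-19.5)]
side blue [224.6 239.7 254.3] end [228.2 229.9 231.1]
[(0.77, np.float64(217.4))] [np.float64(-271.4), np.float64(219.4), np.float64(255.4), np.float64(0.7)]
```

```bash
python3 -c "
from cell import arm
print(arm.sign_off())"
```

```text
the job is handed in; nothing more can be done
None
```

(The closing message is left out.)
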